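Clamp a wooden bending block: to touch plus a quarter turn

TASK

Slide the small wooden bending block lengthwise into the screw clamp's channel, fully home against the end stop, and let it lie there. Then turn the wing knob clockwise until the rubber foot just touches the wood, and from that touch add a quarter turn (90 degrees), no more, so that the block is held without being dented. Leave the things around undisturbed.

Things in the scene. Friction and masses are not known exactly. Their poses are not given: they have to be found in the camera images.
- clamp: Grey screw clamp fixed to the bench. Origin under its base, straight below the vertical screw axis; z up; +x from the open throat to the column (26 x 34 mm, 50 mm high, centred at x = 50 mm). Base 8 mm thick: plate x -45..73, y +-50 mm, and a tongue x -102..-45, y +-31 mm on which the block's outer part lies. Channel for the block along x.
- channel_mouth (a point): Middle of the channel's mouth, on the channel floor, 8 mm above the bench; axes as the clamp's, +x leads in. Two steel rails 10 mm high, 24 mm apart, run straight from 16 mm to 62 mm inward; before that the mouth is flared, 31 mm wide at the outer end.
- channel_stop (a point): Middle of the face of the end stop, on the channel floor, 62 mm inward of the mouth; axes as the clamp's. The stop is 40 mm wide and 12 mm high. The screw axis is 16 mm ahead of (-x from) this face.
- overarm (a point): On the screw axis, at the top of the overarm, 50 mm above the bench; axes as the clamp's. The overarm is 26 mm wide, its underside 39 mm above the bench; it comes from the column to 14 mm past the screw axis, over the channel.
- screw: The screw with the knob and rubber foot it carries; its origin starts near the clamp's and goes straight down, 12 mm a turn (1.91 mm per rad), when the knob turns clockwise. The foot, 21 mm across, starts 2 to 7.5 mm above a block in the channel (unmeasured, varies). On the wood the rubber yields: about 32 N of press per rad past touch, 45 to 50 N at a quarter turn; the wood dents at 85 N.
- knob_grip (a point): Centre of the knob's black wing: an upright bar 36 mm long (along this point's x), 12 mm thick (y), 17 mm high (z), on the screw axis. It starts about 75 mm above the bench and sinks with the screw; below the wing is a round hub, 22 mm across and 4 mm high. Grip the wing from above, across its 12 mm.
- knob (a joint): Knob angle in rad, growing clockwise seen from above; starts at 0 to 0.6; touch comes 1.1 to 3.9 rad later, differing each time. Free, it has a steady drag of 0.06 N m (at rest it may show with either sign). From touch the foot rubs and winds up: the moment felt at the tool about the vertical climbs by about 0.2 N m per rad. Let go, the knob springs back up to about 0.1 rad and stays.
- block: Small brown wooden bending block, 22 x 100 x 18 mm (x, y, z), row of shallow holes; origin at the centre of its underside, long axis y; either end may go in first. About 60 g, flat on the bench at first, long axis within 45 degrees of straight ahead. Home in the clamp, its centre is at x = -34, y = 0, z = 8 mm in the clamp's frame, long axis along the clamp's x.
- pitch_block: Flat black bench block 55 x 70 x 16 mm, a bystander; origin at the centre of its underside.
- screw_pot: Round pot 48 mm across, 49 mm high, a bystander; origin at the centre of its underside.
- scraper: Flat grey scraper 100 x 21 x 9 mm, a bystander; origin at the centre of its underside.
Mind the look-alikes: they are no part of the job. Several things look just like the block: the one meant starts farthest from the robot's base.

How it is judged:
By the outcome, as a careful person would: the job done as asked, in the order asked, and still so for the second after the job is handed in, with the robot touching nothing.
It also fails if it takes over 72 s, if anything falls off the work surface, if the arm or the gripper's body presses on something with over 40 N, if the wrist force passes 120 N, or if a joint passes its speed limit or range.

ROBOT

A 6-joint arm with a two-finger parallel gripper is mounted at the origin on a cart in front of the work surface, level with it; the furniture and walls round the work are solid. World frame = base frame: x ahead of the robot, y to its left, z up, the work surface at z = 0. Lengths are in m, angles in rad, forces in N, time in s.
With the tool pointing down it reaches from about 0.2 to 0.875 m from the base axis. Payload 3.4 kg.
Tool frame: the origin (TCP) lies at the very end of the fingers, on their centre line; the grasp point (between the pads) lies 19 mm behind it (arm.pinch_z is the distance from the TCP to the grasp point, in m); z points along the fingers, y is the line along which they close (so a half turn about z gives the same grasp; the last joint's range is limited). The gripper opens to 94 mm and grips with 3 to 60 N. Pads are 16 mm wide; open, the fingers measure 119 mm over their backs; the gripper's body (75 mm by 177 mm) begins 78 mm behind the grasp point.
Start: joints at [-0.121, 0.276, 1.505, -0, 1.361, -0.121], TCP at [0.575, -0, 0.205] pointing down, gripper open.
Joint ranges: [-2.89, 2.89], [-0.75, 2.08], [0.22, 2.7], [-1.18, 4.32], [0.11, 2.71], [-2.7, 2.7]. Speed limits (rad/s): [2.57, 2.57, 3.14, 3.14, 3.14, 3.14].

INTERFACE

Orientations are given as a unit quaternion [w, x, y, z].
In Python, from cell import arm, camera gives the robot as it stands.
- The arm moves only by the tool apply_moves, never from a script. Its argument "deltas" is a list that holds one entry, the list of rows, each a list of 7 numbers: the shift along the tool's x, y, z in cm, then the turn, a rotation vector about the tool's x, y, z in rad, then the closure in counts, from 0 (fully open) to 255 (shut). In form: [[[x, y, z, ax, ay, az, claw], ...]]. A call has 1 to 20 rows; each row is the pose to reach, as a shift and turn from the pose commanded when the call began, along the tool's axes at that moment; what a row does not reach only later rows make up. A row lasts 1/8 s, in which the tool goes at most 62.5 mm and 10.7 degrees, less where a joint would pass 70% of its speed; a pose out of reach is approached as far as the arm can. A call with a gripper value outside its range is refused whole. The fingers move at their own pace and stop on an object; "squeeze" is the grip in N (left out, the last holds). Time passes only in rows, so rows that repeat a pose let the fingers close. It gives the time, the measured TCP pose, the force, the opening and the grip force at its end, in the units of the state.
- arm.read_state(): the state, without advancing time (a new reading comes with each control period).
- camera(name): name is "scene" or "top" or "wrist"; returns a dict with "pixels" (384x512x3 uint8, red, green, blue), "camera_matrix" (3x3 intrinsics, pixels), "k1" (the pictures are not rectified: a ray, as slopes to the right and down, at radius r is drawn at 1 + k1 r^2 times it, then the intrinsics apply), "camera_from_world" (4x4, takes a point from world to camera coordinates). Camera axes: x right, y down, z forward; pixel columns grow to the right and rows downward; lengths in m; the calibration is good to about 2 mm. A picture is of the moment at which its call begins. There is no depth.
- arm.finish_job(): hands the job in; it is judged then, once.
The state is a dict: "clock": time; "q": joint angles; "qvel": joint speeds; "joint_torque": joint torques, N m; "position": TCP position; "tcp_rot": TCP orientation; "wrist_force": force on the tool from outside, world axes, zero at the start; "torque": the same for the moment, N m; "grip_width": opening from 0.0 (shut) to 1.0 (fully open); "finger_force": force on a finger pad.
Only numpy, scipy, OpenCV 4.12 (cv2) and the standard library are available. Lean on these libraries where they do the work, as an engineer would, in place of code of your own. Each camera call takes 0.05 s, during which the arm holds its last target. There are 200 camera calls.

## Working session

There is one attempt and no reset: what is moved stays moved. The work goes in short steps, Python scripts to look and compute and a tool call to move; the robot and the scene stay as the last step left them, time stands still between calls to the robot, and variables do not carry over. Pictures are saved under pics/ and viewed, at most 10 in all, crops included, and the job is handed in when it is done.

Besides the shell and the picture viewer there is one more tool, called after "Call:" as name(argument=value, ...), one argument or row to a line, values as JSON. apply_moves: Moves the arm, as the interface text tells. Its arguments: {"type":"object","properties":{"deltas":{"type":"array","items":{"type":"array","items":{"type":"array","items":{"type":"number"}}}},"squeeze":{"type":"number"}},"required":["deltas"]}

```bash
mkdir -p pics; ls
python3 - <<'E'
from cell import arm,camera
import cv2,numpy as np
for n in("top","scene"):
    c=camera(n);cv2.imwrite(f"pics/{n}0.png",c["pixels"][:,:,::-1]);np.savez(f"{n}0.npz",**c)
    print(n,c["camera_matrix"].tolist(),c["k1"],np.round(c["camera_from_world"],4).tolist())
s=arm.read_state();print(s)
E
```

```text
pics
top [[360.6168092800213, 0.0, 249.90975409369838], [0.0, 360.6168092800213, 195.4441315185165], [0.0, 0.0, 1.0]] 0.00855140197923018 [[0.0205, -0.9998, 0.0006, 0.0753], [-0.995, -0.0204, -0.0978, 0.5249], [0.0978, 0.0015, -0.9952, 1.0722], [0.0, 0.0, 0.0, 1.0]]
scene [[352.0559562976672, 0.0, 260.6833027876927], [0.0, 352.0559562976672, 193.31473123157176], [0.0, 0.0, 1.0]] -0.08125844667910552 [[0.5744, -0.8184, 0.0168, -0.2365], [-0.3911, -0.2924, -0.8727, 0.2857], [0.7191, 0.4947, -0.488, 0.5147], [0.0, 0.0, 0.0, 1.0]]
{'clock': 0.1, 'q': array([-1.21008689e-01,  2.76462537e-01,  1.50596977e+00, -4.82920017e-05,
        1.36071874e+00, -1.20998756e-01]), 'qvel': array([-7.55591455e-04, -1.40702369e-03, -2.55392400e-03,  8.69817583e-05,
       -6.88802747e-04, -9.36944901e-05]), 'joint_torque': array([ 2.09665013e-03, -4.05456018e+01, -2.37780511e+01,  7.03444169e-02,
        2.99401337e-02, -2.48708608e-05]), 'position': array([5.74493031e-01, 3.26924440e-05, 2.04745377e-01]), 'tcp_rot': array([-5.98897617e-04,  7.07106505e-01,  7.07106628e-01, -4.99029390e-04]), 'wrist_force': array([-0.67319805,  0.46425767, -0.82939809]), 'torque': array([-0.0104669 , -0.02974958,  0.00590851]), 'finger_force': 0.0, 'grip_width': 1.0005605984336905}
```

View pics/top0.png

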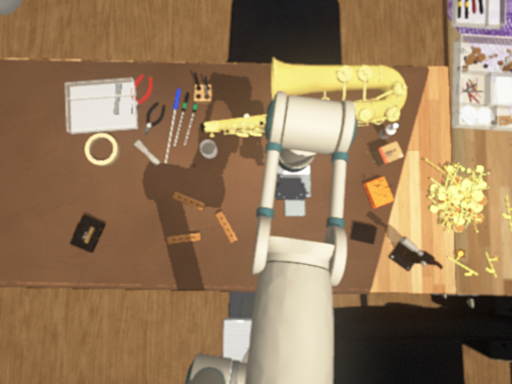

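View pics/scene0.png

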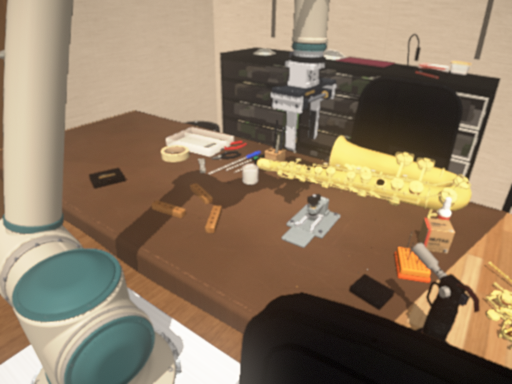

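Top view: the brown look-alikes of the block are A (189,201), B (226,226) and C (184,238). The wooden thing at (203,92) is a different shape. With the base near pixel (275,372), A looks farthest. Next I'll measure all three and check A in a crop.

```bash
cat > h.py <<'E'
import numpy as np,cv2
def ray(c,uv):
    K=c["camera_matrix"];uv=np.atleast_2d(np.float64(uv))
    d=(uv-K[:2,2])/K[0,0];s=d.copy()
    for _ in range(8): s=d/(1+float(c["k1"])*(s**2).sum(1,keepdims=True))
    T=c["camera_from_world"];R=T[:3,:3]
    return -R.T@T[:3,3],np.c_[s,np.ones(len(s))]@R
def plane(c,uv,z):
    o,d=ray(c,uv);return o+d*((z-o[2])/d[:,2])[:,None]
def proj(c,P):
    T=c["camera_from_world"];p=np.atleast_2d(P)@T[:3,:3].T+T[:3,3];s=p[:,:2]/p[:,2:]
    s=s*(1+float(c["k1"])*(s**2).sum(1,keepdims=True));return s*c["camera_matrix"][0,0]+c["camera_matrix"][:2,2]
E
python3 - <<'E'
from h import *
c=dict(np.load("top0.npz"));im=c["pixels"]
hsv=cv2.cvtColor(im,cv2.COLOR_RGB2HSV)
for u,v in((189,201),(226,226),(184,238)):print(hsv[v,u])
m=cv2.inRange(hsv,(5,120,95),(20,255,220));m[:,:150]=0;m[:,250:]=0;m[:180]=0;m[255:]=0
n,l,st,ce=cv2.connectedComponentsWithStats(m)
for i in range(1,n):
    if st[i,4]<60:continue
    P=plane(c,np.argwhere(l==i)[:,::-1],0.018)[:,:2]
    r=cv2.minAreaRect(np.float32(P*1000));ctr=np.array(r[0])
    w,v=np.linalg.eigh(np.cov(P.T));a=v[:,1]
    print(st[i],ctr,np.hypot(*ctr),r[1],"axis deg",np.degrees(np.arctan(a[1]/a[0])),"radial",np.degrees(np.arctan2(*ctr[::-1])))
cv2.imwrite("pics/crop1.png",cv2.resize(im[180:255,155:325,::-1],None,fx=4.5,fy=4.5,interpolation=cv2.INTER_CUBIC))
E
```

```text
[ 15 154 142]
[ 15 157 223]
[ 15 159 146]
[ 150  180  100   75 6909] [455.90731812 239.73861694] 515.0981335288843 (225.31625366210938, 304.5781555175781) axis deg 86.28531843872113 radial 27.737613675368884
```

View pics/crop1.png

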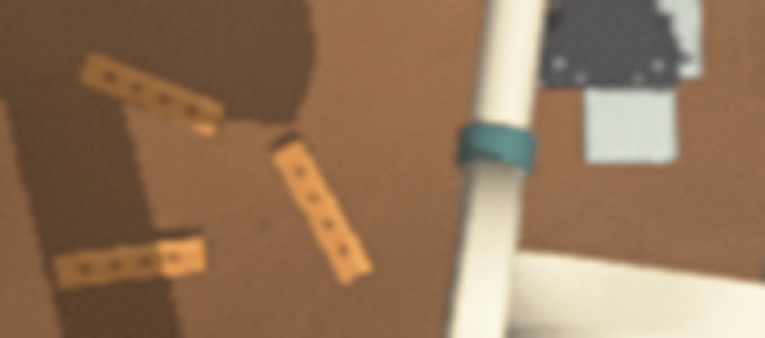

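Crop: A lies at crop (150,95), which is about pixel (188,201). It is brown with a row of holes and in shadow; B and C look identical. The clamp's tongue shows at crop (630,125), but the gripper hides the rest. Next I'll segment the blocks by saturation.

Run:
```python
from h import *
c=dict(np.load("top0.npz"));im=c["pixels"]
hsv=cv2.cvtColor(im,cv2.COLOR_RGB2HSV);print(hsv[195,230],hsv[215,195],hsv[190,180])
lab=cv2.cvtColor(im,cv2.COLOR_RGB2LAB).astype(int)
m=((hsv[...,1]>135)&(hsv[...,0]>11)&(hsv[...,2]>85)).astype(np.uint8);m[:,:150]=0;m[:,250:]=0;m[:180]=0;m[255:]=0
n,l,st,ce=cv2.connectedComponentsWithStats(m)
for i in range(1,n):
    if st[i,4]<60:continue
    P=plane(c,np.argwhere(l==i)[:,::-1],0.018)[:,:2]
    r=cv2.minAreaRect(np.float32(P*1000));ctr=np.array(r[0])
    w,v=np.linalg.eigh(np.cov(P.T));a=v[:,1]
    print(st[i],ctr,np.hypot(*ctr),r[1],"axis deg",np.degrees(np.arctan(a[1]/a[0])),"radial",np.degrees(np.arctan2(*ctr[::-1])))
print(plane(c,[[188,201],[285,216],[305.5,216],[295,200]],0.012))
```

```text
[ 13 128 152] [ 13 130 147] [ 13 128 102]
[172 191  34  20 286] [504.66229248 274.37921143] 574.4283951148966 (103.88155364990234, 26.7188720703125) axis deg 68.83169451083154 radial 28.53242802233337
[215 211  23  33 306] [428.51507568 156.85322571] 456.3201776199726 (104.82979583740234, 27.797428131103516) axis deg 30.600301214086638 radial 20.104595846244788
[166 232  36  13 310] [390.33288574 284.19580078] 482.8322844151161 (27.412843704223633, 106.44059753417969) axis deg -81.81795216996038 radial 36.057828190733574
[[ 0.50347087  0.27615804  0.012     ]
 [ 0.46345886 -0.02278707  0.012     ]
 [ 0.46475373 -0.08559936  0.012     ]
 [ 0.51331179 -0.05302761  0.012     ]]
```

Call:
apply_moves(
  deltas=[
    [[5, -2, 1, 0, 0, 0.1, 140], [10, -3.5, 2, 0, 0, 0.2, 140], [15, -5, 3, 0, 0, 0.3, 140], [20, -7, 4, 0, 0, 0.37, 140], [24, -8.3, 4, 0, 0, 0.37, 140], [24, -8.3, 4, 0, 0, 0.37, 140], [24, -8.3, 4, 0, 0, 0.37, 140]],
  ],
  squeeze=20,
)

```text
clock: 0.98
position: [0.4921, 0.2395, 0.1653]
tcp_rot: [0.0, 0.825, 0.565, -0.0]
wrist_force: [0.8, -0.1, 0.1]
grip_width: 0.451
finger_force: 0.0
```

Run:
```python
from h import *
from cell import camera,arm
a=[]
for n in("top","wrist"):
    c=camera(n);np.savez(n+"1.npz",**c);a.append(c["pixels"])
t=cv2.resize(a[0][80:240,150:362],(636,480),interpolation=cv2.INTER_CUBIC)
cv2.imwrite("pics/t1.png",t[:,:,::-1]);cv2.imwrite("pics/w1.png",a[1][:,:,::-1])
s=arm.read_state();print(s["position"],s["tcp_rot"],s["grip_width"])
```

```text
[0.49246938 0.23890258 0.16540895] [ 2.77694642e-04  8.25458754e-01  5.64462360e-01 -1.09675460e-04] 0.4504725818042823
```

View pics/t1.png

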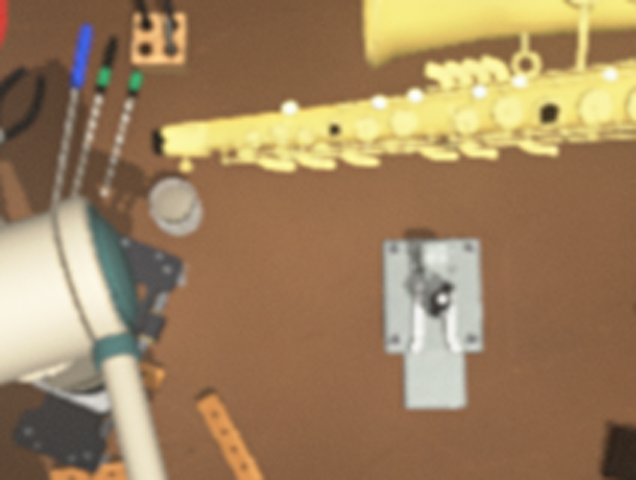

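View pics/w1.png

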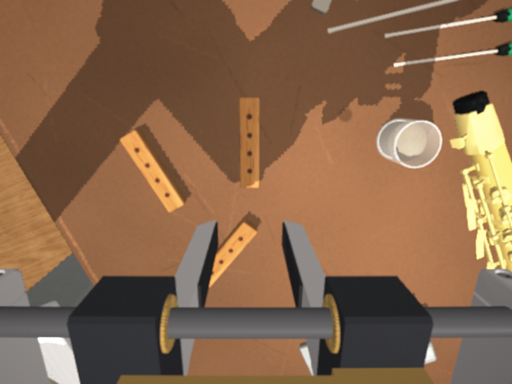

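Wrist view: A spans (250,98) to (250,188), C is at (152,170) and B at (233,252). Top crop: the clamp plate covers (384–482, 240–352), its tongue ends at row 409, and the knob is at (437,295).

Run:
```python
from h import *
c=dict(np.load("wrist1.npz"));im=c["pixels"]
hsv=cv2.cvtColor(im,cv2.COLOR_RGB2HSV)
m=((hsv[...,1]>135)&(hsv[...,0]>11)&(hsv[...,2]>60)).astype(np.uint8)
m=cv2.morphologyEx(m,cv2.MORPH_CLOSE,np.ones((9,9)))
m=cv2.morphologyEx(m,cv2.MORPH_OPEN,np.ones((5,5)))
n,l,st,ce=cv2.connectedComponentsWithStats(m)
for i in range(1,n):
    if not 600<st[i,4]<6000:continue
    P=plane(c,np.argwhere(l==i)[:,::-1],0.018)[:,:2]
    r=cv2.minAreaRect(np.float32(P*1000));w,v=np.linalg.eigh(np.cov(P.T));a=v[:,1]
    print(st[i],r,"mean",P.mean(0),"axis",np.degrees(np.arctan(a[1]/a[0])))
c=dict(np.load("top1.npz"));im=c["pixels"]
hsv=cv2.cvtColor(im,cv2.COLOR_RGB2HSV)
s=hsv[...,1].copy();m=((s<70)&(hsv[...,2]>90)).astype(np.uint8);m[:,:275]=0;m[:,315:]=0;m[:155]=0;m[222:]=0
n,l,st,ce=cv2.connectedComponentsWithStats(m);i=1+st[1:,4].argmax();print(st[i])
uv=np.argwhere(l==i)[:,::-1]
for lo,hi in((202,213),(182,195)):  # edges of tongue, plate
  E=[]
  for v in range(lo,hi):
    u=uv[uv[:,1]==v,0]; E.append((u.min()-.5,u.max()+.5,v))
  E=np.array(E);L=plane(c,E[:,[0,2]],.008);R=plane(c,E[:,[1,2]],.008);M=(L+R)/2
  print("width",(L-R)[:,1].mean(),"mid",M.mean(0),"slopes",[np.polyfit(q[:,0],q[:,1],1)[0] for q in(L,R)])
b=[uv[uv[:,0]==u,1].max()+.5 for u in range(288,303)]
print("tongue end",plane(c,np.c_[range(288,303),b],.008).mean(0))
```

```text
[ 221    0   68   42 1782] ((555.9989013671875, 388.1599426269531), (36.670406341552734, 66.48018646240234), 68.7796401977539) mean [0.5608581  0.39117565] axis -28.57147470052992
[ 277  159   34   58 1645]
width 0.06697802484920333 mid [ 0.49196686 -0.05173722  0.008     ] slopes [np.float64(0.01130777115605065), np.float64(0.09608886626861993)]
width 0.10225711990382144 mid [ 0.5509461  -0.05011164  0.008     ] slopes [np.float64(0.013012602496518831), np.float64(0.004098473282529641)]
tongue end [ 0.46272785 -0.05394009  0.008     ]
```

Run:
```python
from h import *
c=dict(np.load("wrist1.npz"));im=c["pixels"]
x0,y0=225,85;lab=cv2.cvtColor(im,cv2.COLOR_RGB2LAB)[y0:203,x0:275,2]
t,m=cv2.threshold(lab,0,255,cv2.THRESH_OTSU);m=cv2.morphologyEx(m,cv2.MORPH_CLOSE,np.ones((9,9)))
n,l,st,ce=cv2.connectedComponentsWithStats(m);i=1+st[1:,4].argmax();print(t,st[i])
P=plane(c,np.argwhere(l==i)[:,::-1]+[x0,y0],0.018)[:,:2]
r=cv2.minAreaRect(np.float32(P*1000));w,v=np.linalg.eigh(np.cov(P.T));a=v[:,1]
ang=np.arctan(a[1]/a[0]);g=np.array(r[0])/1000-.036*np.array([np.cos(ang),np.sin(ang)])
print(r,"mean",P.mean(0),"axis",np.degrees(ang),"grip",g)
```

```text
155.0 [   0   12   50  106 3011]
((503.5075378417969, 267.7535400390625), (117.48747253417969, 57.43269348144531), 68.755615234375) mean [0.5010537 0.257643 ] axis 69.92095197627165 grip [0.49114815 0.23394163]
```

Run:
```python
from h import *
c=dict(np.load("wrist1.npz"));im=c["pixels"]
hsv=cv2.cvtColor(cv2.GaussianBlur(im,(3,3),0),cv2.COLOR_RGB2HSV).astype(int)
for v in(105,125,170,182): print(v,[tuple(hsv[v,u]) for u in range(232,270,3)])
P=plane(c,[[240,98],[259,98],[239.5,188],[259,187.5]],.018)[:,:2]
d=P[:2].mean(0)-P[2:].mean(0);print(P.mean(0),np.hypot(*d),np.degrees(np.arctan2(d[1],d[0])),np.hypot(*(P[0]-P[1])))
print(P.mean(0)-.036*d/np.hypot(*d))
```

```text
105 [(np.int64(12), np.int64(131), np.int64(113)), (np.int64(12), np.int64(132), np.int64(114)), (np.int64(13), np.int64(141), np.int64(123)), (np.int64(14), np.int64(161), np.int64(169)), (np.int64(14), np.int64(163), np.int64(171)), (np.int64(14), np.int64(161), np.int64(176)), (np.int64(14), np.int64(161), np.int64(174)), (np.int64(14), np.int64(164), np.int64(170)), (np.int64(14), np.int64(161), np.int64(176)), (np.int64(14), np.int64(147), np.int64(149)), (np.int64(12), np.int64(131), np.int64(117)), (np.int64(12), np.int64(132), np.int64(118)), (np.int64(12), np.int64(131), np.int64(119))]
125 [(np.int64(13), np.int64(132), np.int64(114)), (np.int64(12), np.int64(130), np.int64(114)), (np.int64(13), np.int64(138), np.int64(118)), (np.int64(14), np.int64(161), np.int64(166)), (np.int64(14), np.int64(161), np.int64(174)), (np.int64(14), np.int64(165), np.int64(162)), (np.int64(14), np.int64(163), np.int64(177)), (np.int64(14), np.int64(163), np.int64(177)), (np.int64(14), np.int64(159), np.int64(185)), (np.int64(14), np.int64(148), np.int64(145)), (np.int64(12), np.int64(131), np
[... 716 characters left out ...]
.int64(12), np.int64(134), np.int64(150)), (np.int64(12), np.int64(136), np.int64(141)), (np.int64(12), np.int64(135), np.int64(160)), (np.int64(14), np.int64(154), np.int64(164)), (np.int64(14), np.int64(162), np.int64(170)), (np.int64(14), np.int64(163), np.int64(169)), (np.int64(14), np.int64(161), np.int64(169)), (np.int64(14), np.int64(157), np.int64(196)), (np.int64(18), np.int64(145), np.int64(247)), (np.int64(14), np.int64(145), np.int64(199)), (np.int64(12), np.int64(135), np.int64(178)), (np.int64(12), np.int64(134), np.int64(179)), (np.int64(12), np.int64(132), np.int64(179))]
[0.50633525 0.27542874] 0.09910007859618487 68.58629609276065 0.02016932299497296
[0.49319167 0.24191387]
```

Call:
apply_moves(
  deltas=[
    [[0.3, 0, 5, 0, 0, 0, 140], [0.3, 0, 10, 0, 0, 0, 140], [0.3, 0, 14, 0, 0, 0, 140], [0.3, 0, 16.1, 0, 0, 0, 140], [0.3, 0, 16.1, 0, 0, 0, 140], [0.3, 0, 16.1, 0, 0, 0, 255], [0.3, 0, 16.1, 0, 0, 0, 255], [0.3, 0, 16.1, 0, 0, 0, 255], [0.3, 0, 16.1, 0, 0, 0, 255]],
  ],
  squeeze=25,
)

```text
clock: 2.2
position: [0.494, 0.2429, 0.0057]
tcp_rot: [0.001, 0.825, 0.565, 0.001]
wrist_force: [-0.7, -0.7, 5.9]
grip_width: 0.229
finger_force: 25.0
```

Call:
apply_moves(
  deltas=[
    [[0, 0, -5, 0, 0, 0, 255], [0, 0, -11, 0, 0, 0, 255], [-5, 0.7, -17, 0, 0, 0.15, 255], [-10, 1.4, -19, 0, 0, 0.32, 255], [-15, 2.1, -19, 0, 0, 0.48, 255], [-20, 2.8, -19, 0, 0, 0.65, 255], [-25, 3.6, -19, 0, 0, 0.82, 255], [-28, 4, -19, 0, 0, 0.98, 255], [-30.1, 4.3, -19, 0, 0, 1.14, 255], [-30.1, 4.3, -19, 0, 0, 1.18, 255], [-30.1, 4.3, -19, 0, 0, 1.18, 255], [-30.1, 4.3, -19, 0, 0, 1.18, 255]],
  ],
)

```text
clock: 3.7
position: [0.4242, -0.0531, 0.1944]
tcp_rot: [-0.0, 1.0, 0.011, -0.0]
wrist_force: [0.2, 0.4, -0.8]
grip_width: 0.231
finger_force: 25.0
```

Run:
```python
from h import *
from cell import camera,arm
c=camera("wrist");np.savez("wrist2.npz",**c)
cv2.imwrite("pics/w2.png",c["pixels"][:,:,::-1])
s=arm.read_state();print(s["position"],s["tcp_rot"],s["grip_width"])
```

```text
[ 0.42428654 -0.05304535  0.19441788] [-5.57113650e-05  9.99939955e-01  1.09581303e-02 -4.71278306e-05] 0.23553342938542043
```

View pics/w2.png

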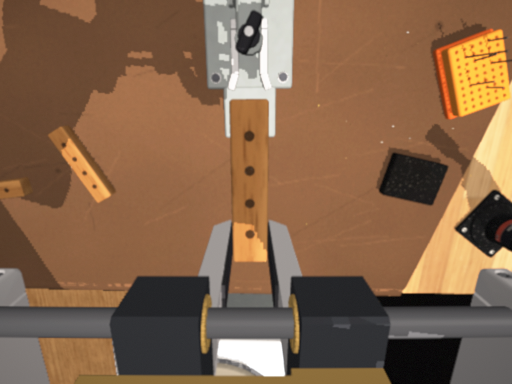

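Wrist view: the block is held straight, front at (250,99) and rear at (250,262). The clamp plate's sides are at columns 206 and 293, its tongue covers columns 226–275 down to row 136, and the wing is near (250,33). Now I'll fit the edges.

Run:
```python
from h import *
c=dict(np.load("wrist2.npz"));im=c["pixels"]
hsv=cv2.cvtColor(im,cv2.COLOR_RGB2HSV)
g=(hsv[...,1]<90)
def edges(rows,lo,hi,z):
    L=[];R=[]
    for v in rows:
        u=np.flatnonzero(g[v,lo:hi])+lo
        L.append((u.min()-.5,v));R.append((u.max()+.5,v))
    out=[]
    for e in(L,R):
        e=np.array(e);P=plane(c,e,z);k=np.polyfit(P[:,0],P[:,1],1);res=P[:,1]-np.polyval(k,P[:,0])
        ok=abs(res)<.002;k=np.polyfit(P[ok,0],P[ok,1],1);out.append((k[0],P[:,0].mean(),np.polyval(k,P[:,0].mean()),ok.sum()))
    print(np.round(out,4).tolist(),"mid",(out[0][2]+out[1][2])/2)
edges(range(10,82),190,310,.008);edges(range(100,132),215,285,.008)
for cols in((212,222),(276,290)):
    q=[];
    for u in range(*cols): q.append((u,np.flatnonzero(g[40:120,u]).max()+40.5))
    print("plate edge",plane(c,q,.008).mean(0))
q=[(u,np.flatnonzero(g[100:160,u]).max()+100.5) for u in list(range(228,231))+list(range(270,274))]
print("tongue end",plane(c,q,.008).mean(0))
# held block: top face at z
zt=arm_z=0.1944-.0057+.018
w=(hsv[...,1]>140)&(hsv[...,2]>90)
E=[]
for v in range(105,215):
    u=np.flatnonzero(w[v,222:280])+222;E.append((u.min()-.5,u.max()+.5,v))
E=np.array(E);L=plane(c,E[:,[0,2]],zt);R=plane(c,E[:,[1,2]],zt);M=(L+R)/2
k=np.polyfit(M[:,0],M[:,1],1);print("block slope",k[0],"y at front/TCP",np.polyval(k,[.51,.424]),"w",np.median((L-R)[:,1]))
print("front,rear",plane(c,[[250,98.5],[250,262]],zt))
# knob wing
b=(hsv[...,2]<60).astype(np.uint8);b[:,:225]=0;b[:,275:]=0;b[75:]=0
n,l,st,ce=cv2.connectedComponentsWithStats(b);i=1+st[1:,4].argmax();print(st[i],plane(c,[ce[i]],.08))
```

```text
[[0.0343, 0.569, 0.0017, 72.0], [0.0386, 0.5711, -0.0988, 72.0]] mid -0.04853870455723189
[[0.0469, 0.4923, -0.0198, 32.0], [0.046, 0.4937, -0.0824, 32.0]] mid -0.05113214083573732
plate edge [ 0.52227841 -0.01148252  0.008     ]
plate edge [ 0.52485929 -0.08927449  0.008     ]
tongue end [ 0.46719499 -0.05627789  0.008     ]
block slope 0.02626934244421847 y at front/TCP [-0.05060966 -0.05286882] w 0.022000250983756315
front,rear [[ 0.50965529 -0.05123644  0.2067    ]
 [ 0.40986503 -0.05343896  0.2067    ]]
[237  11  25  44 544] [[ 0.56792924 -0.04917516  0.08      ]]
```

Call:
apply_moves(
  deltas=[
    [[0, 0.08, -0.0, 0, 0, -0.01, 255], [0, 0.08, 5, 0, 0, -0.01, 255], [0, 0.08, 10, 0, 0, -0.01, 255], [0, 0.08, 14, 0, 0, -0.01, 255], [0, 0.08, 17, 0, 0, -0.01, 255], [0, 0.08, 17.7, 0, 0, -0.01, 255], [0, 0.08, 17.7, 0, 0, -0.01, 255], [0, 0.08, 17.7, 0, 0, -0.01, 255]],
  ],
)

```text
clock: 4.75
position: [0.4257, -0.0545, 0.0186]
tcp_rot: [0.0, 1.0, 0.016, 0.001]
wrist_force: [0.2, -0.1, -0.2]
grip_width: 0.23
finger_force: 25.0
```

Run:
```python
from h import *
from cell import camera,arm
c=camera("wrist");np.savez("wrist3.npz",**c)
s=arm.read_state();p=s["position"];print(p,s["tcp_rot"],s["wrist_force"])
im=c["pixels"];cv2.imwrite("pics/w3.png",im[:,:,::-1])
```

```text
[ 0.4256179  -0.0545147   0.01865144] [4.39618258e-04 9.99878859e-01 1.54932006e-02 1.42652935e-03] [ 0.72153625 -0.05476736 -0.45809401]
```

View pics/w3.png

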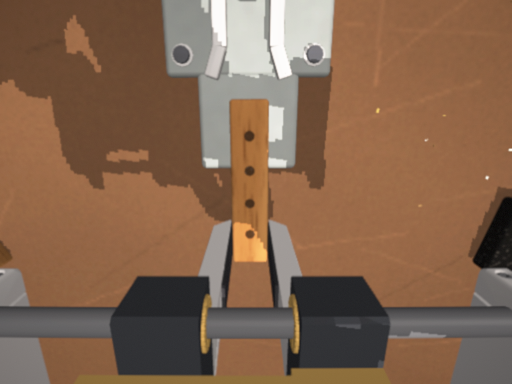

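Wrist view: the block front is at (249,99), and the flared mouth (tips near (212,72) and (284,72)) is straight ahead, with rail inner edges near columns 226 and 270. I'll check the alignment numerically.

Run:
```python
from h import *
c=dict(np.load("wrist3.npz"));im=c["pixels"]
hsv=cv2.cvtColor(im,cv2.COLOR_RGB2HSV);g=hsv[...,1]<90
w=(hsv[...,1]>140)&(hsv[...,2]>90)
def ed(m,rows,lo,hi,z):
    E=[]
    for v in rows:
        u=np.flatnonzero(m[v,lo:hi])+lo;E.append((u.min()-.5,u.max()+.5,v))
    E=np.array(E);L=plane(c,E[:,[0,2]],z);R=plane(c,E[:,[1,2]],z)
    for q in(L,R):
        k=np.polyfit(q[:,0],q[:,1],1);print("  slope %.4f"%k[0],end="")
    M=(L+R)/2;k=np.polyfit(M[:,0],M[:,1],1);print("  mid slope %.4f"%k[0],"y@.48,.51,.55",np.round(np.polyval(k,[.48,.51,.55]),4),"w",np.median((L-R)[:,1]))
ed(g,range(5,66),150,345,.008);ed(g,range(84,155),190,305,.008)
T=cv2.morphologyEx((hsv[...,1]>140).astype(np.uint8),cv2.MORPH_OPEN,np.ones((3,3)))
ed(w,range(108,160),222,278,.031);ed(w,range(108,215),222,278,.031)
for u in(180,320): print(plane(c,[[u,np.flatnonzero(g[40:95,u]).max()+40.5]],.008))
print(plane(c,[[249.5,98.5]],.031))
for v in(10,20,35): print(v,hsv[v,205:292:1,2].tolist())
```

```text
slope 0.0296  slope 0.0315  mid slope 0.0306 y@.48,.51,.55 [-0.0514 -0.0505 -0.0493] w 0.09921628205516993
  slope 0.0345  slope 0.0297  mid slope 0.0321 y@.48,.51,.55 [-0.0516 -0.0507 -0.0494] w 0.06176769039558122
  slope 0.0329  slope 0.0396  mid slope 0.0363 y@.48,.51,.55 [-0.0523 -0.0512 -0.0498] w 0.02063744553941607
  slope 0.0185  slope 0.0578  mid slope 0.0382 y@.48,.51,.55 [-0.0524 -0.0512 -0.0497] w 0.021007629717738063
[[ 0.52243312 -0.00896915  0.008     ]]
[[ 0.52506347 -0.09404263  0.008     ]]
[[ 0.51105487 -0.05159837  0.031     ]]
10 [210, 213, 207, 174, 141, 147, 215, 249, 252, 252, 252, 253, 253, 252, 252, 252, 252, 253, 253, 250, 214, 180, 202, 215, 216, 215, 215, 216, 216, 216, 217, 217, 217, 216, 216, 215, 216, 215, 213, 213, 211, 211, 211, 211, 210, 211, 212, 212, 213, 213, 215, 215, 216, 216, 216, 216, 217, 216, 218, 207, 163, 144, 144, 138, 128, 188, 244, 253, 253, 253, 253, 253, 253, 253, 252, 252, 252, 252, 250, 231, 217, 214, 216, 215, 214, 213, 214]
20 [143, 142, 143, 142, 142, 148, 187, 241, 252, 253, 253, 253, 253, 253, 253, 252, 252, 253, 253, 251, 223, 183, 201, 216, 218, 218, 217, 217, 217, 216, 216, 217, 218, 218, 219, 220, 220, 219, 219, 218, 218, 218, 217, 216, 216, 216, 216, 216, 216, 215, 216, 215, 216, 215, 215, 215, 216, 215, 206, 162, 143, 144, 145, 135, 131, 207, 250, 253, 253, 253, 253, 253, 253, 252, 252, 252, 253, 253, 247, 215, 211, 216, 216, 216, 217, 216, 216]
35 [145, 144, 146, 146, 146, 143, 139, 162, 192, 204, 205, 207, 224, 250, 253, 253, 253, 253, 253, 253, 245, 206, 204, 219, 220, 219, 219, 219, 219, 219, 219, 219, 219, 219, 219, 220, 220, 219, 219, 219, 219, 219, 219, 218, 219, 219, 219, 218, 219, 218, 218, 218, 218, 218, 219, 218, 218, 218, 208, 166, 145, 145, 143, 127, 137, 225, 254, 254, 253, 253, 253, 253, 253, 253, 253, 253, 253, 253, 248, 226, 218, 220, 220, 219, 220, 219, 219]
```

Call:
apply_moves(
  deltas=[
    [[0, -0.06, 0.2, 0, 0, 0, 255], [0, -0.06, 0.4, 0, 0, 0, 255], [1, -0.06, 0.4, 0, 0, 0, 255], [2, -0.06, 0.4, 0, 0, 0, 255], [2.5, -0.06, 0.4, 0, 0, 0, 255], [3, -0.06, 0.4, 0, 0, 0, 255], [3, -0.06, 0.4, 0, 0, 0, 255]],
  ],
)

```text
clock: 5.68
position: [0.4535, -0.0526, 0.0137]
tcp_rot: [-0.0, 1.0, 0.016, -0.001]
wrist_force: [-4.2, -0.4, 7.9]
grip_width: 0.227
finger_force: 25.0
```

Call:
apply_moves(
  deltas=[
    [[0, 0, -0.05, 0, 0, 0, 255], [1, 0, -0.05, 0, 0, 0, 255], [2, 0, -0.05, 0, 0, 0, 255], [3, 0, -0.05, 0, 0, 0, 255], [3.7, 0, -0.05, 0, 0, 0, 255], [3.7, 0, -0.05, 0, 0, 0, 255]],
  ],
)

```text
clock: 6.42
position: [0.4921, -0.0516, 0.0139]
tcp_rot: [0.0, 1.0, 0.016, 0.0]
wrist_force: [0.3, 0.1, -0.7]
grip_width: 0.227
finger_force: 25.0
```

Call:
apply_moves(
  deltas=[
    [[0.3, 0, 0, 0, 0, 0, 255], [0.6, 0, 0, 0, 0, 0, 255], [0.75, 0, 0, 0, 0, 0, 255], [0.85, 0, 0, 0, 0, 0, 255], [0.85, 0, 0, 0, 0, 0, 255]],
  ],
)

```text
clock: 7.05
position: [0.4998, -0.0513, 0.014]
tcp_rot: [-0.0, 1.0, 0.015, -0.0]
wrist_force: [0.3, -0.7, -0.4]
grip_width: 0.232
finger_force: 25.0
```

Call:
apply_moves(
  deltas=[
    [[0.1, 0, 0, 0, 0, 0, 255], [0.2, 0, 0, 0, 0, 0, 255], [0.3, 0, 0, 0, 0, 0, 255], [0.3, 0, 0, 0, 0, 0, 255]],
  ],
)

```text
clock: 7.55
position: [0.4999, -0.0511, 0.0137]
tcp_rot: [-0.0, 1.0, 0.016, -0.003]
wrist_force: [-5.8, -1.8, 3.6]
grip_width: 0.229
finger_force: 25.0
```

Call:
apply_moves(
  deltas=[
    [[0.1, 0, 0, 0, 0, 0, 255], [0.1, 0, 0, 0, 0, 0, 255], [0.1, 0, 0, 0, 0, 0, 140], [0.1, 0, 0, 0, 0, 0, 140], [0.1, 0, 0, 0, 0, 0, 140], [-0.3, 0, -5, 0, 0, 0, 140], [-1, 0, -11, 0, 0, 0, 140], [-2, 0, -17, 0, 0, 0, 140], [-2, 0, -17, 0, 0, 0, 140], [-2, 0, -17, 0, 0, 0, 140]],
  ],
)

```text
clock: 8.8
position: [0.4826, -0.0517, 0.1836]
tcp_rot: [-0.0, 1.0, 0.015, 0.0]
wrist_force: [0.1, 0.9, 0.0]
grip_width: 0.449
finger_force: 0.0
```

Run:
```python
from h import *
from cell import camera,arm
c=camera("wrist");np.savez("wrist4.npz",**c)
s=arm.read_state();p=s["position"];print(p,s["tcp_rot"],s["q"])
im=c["pixels"];cv2.imwrite("pics/w4.png",cv2.resize(im[:240,130:380,::-1],None,fx=2.4,fy=2.4,interpolation=cv2.INTER_CUBIC))
```

```text
[ 0.48203352 -0.05155899  0.18265665] [-3.09682896e-04  9.99880640e-01  1.54111353e-02 -1.05182034e-03] [-2.50243520e-01  1.56221183e-01  1.72420882e+00  4.75764196e-05
  1.26335511e+00  1.28971485e+00]
```

View pics/w4.png

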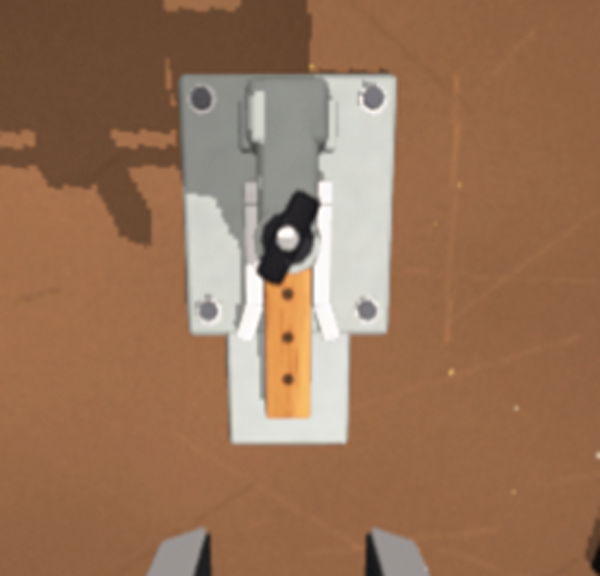

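Crop: the block lies in the channel, rear end at (288,417) against the tongue end at row 443. The wing runs from (308,198) to (268,277), centred at (289,237). I'll measure the block, the wing and the clamp.

Run:
```python
from h import *
c=dict(np.load("wrist4.npz"));im=c["pixels"]
f=lambda u,v:np.array([[u/2.4+130,v/2.4]])-.2
print("tongue end",plane(c,f(289,443),.008),"rear of block",plane(c,f(288,417),.026))
print("holes",plane(c,f(209,311),.008),plane(c,f(367,311),.008),plane(c,f(202,98),.008),plane(c,f(372,97),.008))
hsv=cv2.cvtColor(im,cv2.COLOR_RGB2HSV)
b=(hsv[...,2]<75).astype(np.uint8);m=np.zeros_like(b);m[75:122,232:272]=b[75:122,232:272]
m=cv2.morphologyEx(m,cv2.MORPH_CLOSE,np.ones((9,9)))
n,l,st,ce=cv2.connectedComponentsWithStats(m);i=1+st[1:,4].argmax()
P=plane(c,np.argwhere(l==i)[:,::-1],.082)[:,:2]
w,v=np.linalg.eigh(np.cov(P.T));a=v[:,1]
print(st[i],"wing",P.mean(0),cv2.minAreaRect(np.float32(P*1000)),np.degrees(np.arctan(a[1]/a[0])))
e=plane(c,np.r_[f(308,196),f(266,279)],.0835);print(e,np.degrees(np.arctan2(*(e[0]-e[1])[1::-1])))
```

```text
tongue end [[ 0.46826637 -0.05247465  0.008     ]] rear of block [[ 0.48636289 -0.05140085  0.026     ]]
holes [[ 0.53469281 -0.01081282  0.008     ]] [[ 0.53709318 -0.08891599  0.008     ]] [[ 0.63062063 -0.00757792  0.008     ]] [[ 0.63340654 -0.08529594  0.008     ]]
[238  80  25  38 567] wing [ 0.56983242 -0.04851692] ((569.8214721679688, -48.62128829956055), (17.965736389160156, 33.563560485839844), 48.372169494628906) -26.282722374672865
[[ 0.58458563 -0.05585317  0.0835    ]
 [ 0.55400448 -0.04086744  0.0835    ]] -26.10630086936088
```

Call:
apply_moves(
  deltas=[
    [[1, 0, 0, 0, 0, -0.18, 140], [2, 0, 0, 0, 0, -0.36, 140], [3, 0, 0, 0, 0, -0.54, 140], [4, 0, 0, 0, 0, -0.72, 140], [5, 0, 0, 0, 0, -0.9, 140], [6, 0, 0, 0, 0, -1.08, 140], [7, 0, 0, 0, 0, -1.26, 140], [8, 0, 0, 0, 0, -1.44, 140], [8.8, 0, 0, 0, 0, -1.62, 140], [8.8, 0, 1, 0, 0, -1.8, 140], [8.8, 0, 2, 0, 0, -1.98, 140], [8.8, 0, 3, 0, 0, -2.16, 140], [8.8, 0, 4, 0, 0, -2.34, 140], [8.8, 0, 5.5, 0, 0, -2.5, 140], [8.8, 0, 7.3, 0, 0, -2.65, 140], [8.8, 0, 7.3, 0, 0, -2.65, 140], [8.8, 0, 7.3, 0, 0, -2.65, 140], [8.8, 0, 7.3, 0, 0, -2.65, 140]],
  ],
)

```text
clock: 11.1
position: [0.5712, -0.0491, 0.1113]
tcp_rot: [0.0, 0.229, 0.973, 0.0]
wrist_force: [-0.4, -0.1, -0.4]
grip_width: 0.451
finger_force: 0.0
```

Run:
```python
from h import *
from cell import camera,arm
c=camera("wrist");np.savez("wrist5.npz",**c)
s=arm.read_state();p=s["position"];print(p,s["tcp_rot"],s["q"],s["torque"],s["wrist_force"])
w,x,y,z=s["tcp_rot"];print("yaw",2*np.arctan2(y,x))
im=c["pixels"];cv2.imwrite("pics/w5.png",im[:,:,::-1])
```

```text
[ 0.57125053 -0.04917078  0.11147384] [5.46978216e-04 2.28781611e-01 9.73477619e-01 1.83293274e-05] [-2.07209266e-01  3.39974453e-01  1.65580613e+00  1.18770999e-05
  1.14471756e+00 -1.31635860e+00] [ 0.10728822 -0.11975358 -0.01450212] [-0.1590806   0.46452761 -0.4677181 ]
yaw 2.6799407539716773
```

View pics/w5.png

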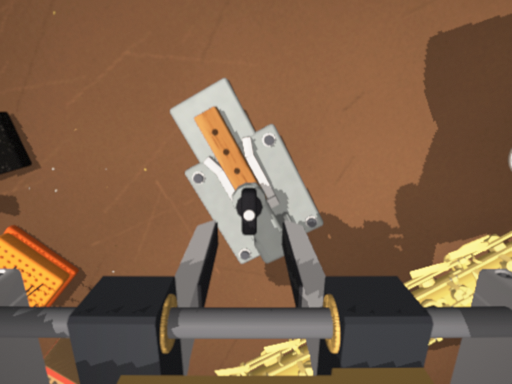

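Wrist view: the wing, centred at (249,212), stands upright in the picture and midway between the fingers. Next I'll descend and grip it.

Call:
apply_moves(
  deltas=[
    [[0.15, 0, 2, 0, 0, 0, 140], [0.15, 0, 3.5, 0, 0, 0, 140], [0.15, 0, 4.1, 0, 0, 0, 140], [0.15, 0, 4.1, 0, 0, 0, 140], [0.15, 0, 4.1, 0, 0, 0, 255], [0.15, 0, 4.1, 0, 0, 0, 255], [0.15, 0, 4.1, 0, 0, 0, 255], [0.15, 0, 4.1, 0, 0, 0, 255], [0.15, 0, 4.1, 0, 0, 0, 255]],
  ],
  squeeze=50,
)

```text
clock: 12.28
position: [0.5694, -0.0489, 0.0703]
tcp_rot: [0.0, 0.228, 0.974, -0.0]
wrist_force: [-0.7, -0.8, 2.3]
grip_width: 0.119
finger_force: 50.0
```

```bash
cat > st.py <<'E'
from cell import arm
import numpy as np
s=arm.read_state();w,x,y,z=s["tcp_rot"]
print("yaw %.4f"%(2*np.arctan2(y,x)),"q6 %.3f"%s["q"][5],s["position"].round(4),"Tz %.3f"%s["torque"][2],s["torque"].round(3),s["wrist_force"].round(1),"w %.1f"%(94*s["grip_width"]),s["clock"])
E
python3 st.py
```

```text
yaw 2.6811 q6 -1.317 [ 0.5694 -0.0489  0.0703] Tz 0.065 [-0.315  0.089  0.065] [-0.7 -0.8  2.3] w 11.1 12.275
```

Call:
apply_moves(
  deltas=[
    [[0, 0, 0.03, 0, 0, 0.15, 255], [0, 0, 0.06, 0, 0, 0.3, 255], [0, 0, 0.09, 0, 0, 0.45, 255], [0, 0, 0.11, 0, 0, 0.6, 255], [0, 0, 0.14, 0, 0, 0.75, 255], [0, 0, 0.17, 0, 0, 0.9, 255], [0, 0, 0.19, 0, 0, 1.0, 255], [0, 0, 0.19, 0, 0, 1.0, 255]],
  ],
)

```text
clock: 13.28
position: [0.5692, -0.049, 0.0683]
tcp_rot: [0.0, 0.667, 0.745, -0.0]
wrist_force: [-2.6, -4.5, 3.4]
grip_width: 0.123
finger_force: 50.0
```

```bash
python3 st.py
```

```text
yaw 1.6820 q6 -0.318 [ 0.5692 -0.049   0.0683] Tz -0.133 [-0.628  0.34  -0.133] [-2.6 -4.5  3.4] w 11.6 13.275
```

Call:
apply_moves(
  deltas=[
    [[0, 0, 0.01, 0, 0, 0.05, 255], [0, 0, 0.02, 0, 0, 0.1, 255]],
  ],
)

```text
clock: 13.52
position: [0.5692, -0.049, 0.0682]
tcp_rot: [0.0, 0.703, 0.711, -0.001]
wrist_force: [-2.8, -2.3, 3.1]
grip_width: 0.123
finger_force: 50.0
```

```bash
python3 st.py
```

```text
yaw 1.5815 q6 -0.217 [ 0.5692 -0.049   0.0682] Tz 0.051 [-0.527  0.374  0.051] [-2.8 -2.3  3.1] w 11.5 13.525
```

Call:
apply_moves(
  deltas=[
    [[0, 0, 0.01, 0, 0, 0.05, 255], [0, 0, 0.02, 0, 0, 0.1, 255]],
  ],
)

```text
clock: 13.78
position: [0.5691, -0.0491, 0.068]
tcp_rot: [0.0, 0.738, 0.675, -0.001]
wrist_force: [-2.0, -3.0, 3.2]
grip_width: 0.123
finger_force: 50.0
```

```bash
python3 st.py
```

```text
yaw 1.4815 q6 -0.117 [ 0.5691 -0.0491  0.068 ] Tz 0.023 [-0.533  0.335  0.023] [-2.  -3.   3.2] w 11.5 13.775
```

Call:
apply_moves(
  deltas=[
    [[0, 0, 0.01, 0, 0, 0.05, 255], [0, 0, 0.02, 0, 0, 0.1, 255]],
  ],
)

```text
clock: 14.02
position: [0.5691, -0.049, 0.0678]
tcp_rot: [0.0, 0.771, 0.637, -0.001]
wrist_force: [-1.6, -2.8, 3.1]
grip_width: 0.121
finger_force: 50.0
```

```bash
python3 st.py
```

```text
yaw 1.3816 q6 -0.017 [ 0.5691 -0.049   0.0678] Tz 0.021 [-0.55   0.353  0.021] [-1.6 -2.8  3.1] w 11.4 14.025
```

Call:
apply_moves(
  deltas=[
    [[0, 0, 0.01, 0, 0, 0.05, 255], [0, 0, 0.02, 0, 0, 0.1, 255]],
  ],
)

```text
clock: 14.28
position: [0.5691, -0.0491, 0.0676]
tcp_rot: [0.0, 0.802, 0.598, -0.001]
wrist_force: [-1.6, -3.3, 3.4]
grip_width: 0.125
finger_force: 50.0
```

```bash
python3 st.py
```

```text
yaw 1.2815 q6 0.083 [ 0.5691 -0.0491  0.0676] Tz 0.037 [-0.525  0.421  0.037] [-1.6 -3.3  3.4] w 11.8 14.275
```

Call:
apply_moves(
  deltas=[
    [[0, 0, 0.01, 0, 0, 0.05, 255], [0, 0, 0.02, 0, 0, 0.1, 255]],
  ],
)

```text
clock: 14.52
position: [0.569, -0.049, 0.0674]
tcp_rot: [0.0, 0.83, 0.557, -0.001]
wrist_force: [-3.4, -2.2, 3.1]
grip_width: 0.121
finger_force: 50.0
```

```bash
python3 st.py
```

```text
yaw 1.1816 q6 0.183 [ 0.569  -0.049   0.0674] Tz 0.045 [-0.524  0.444  0.045] [-3.4 -2.2  3.1] w 11.4 14.525
```

Call:
apply_moves(
  deltas=[
    [[0, 0, 0.01, 0, 0, 0.05, 255], [0, 0, 0.02, 0, 0, 0.1, 255]],
  ],
)

```text
clock: 14.78
position: [0.569, -0.049, 0.0672]
tcp_rot: [0.0, 0.857, 0.515, -0.001]
wrist_force: [-1.5, -2.5, 3.6]
grip_width: 0.125
finger_force: 50.0
```

```bash
python3 st.py
```

```text
yaw 1.0815 q6 0.283 [ 0.569  -0.049   0.0672] Tz 0.076 [-0.553  0.45   0.076] [-1.5 -2.5  3.6] w 11.7 14.775
```

Call:
apply_moves(
  deltas=[
    [[0, 0, 0.01, 0, 0, 0.05, 255], [0, 0, 0.02, 0, 0, 0.1, 255]],
  ],
)

```text
clock: 15.02
position: [0.569, -0.049, 0.067]
tcp_rot: [0.0, 0.882, 0.471, -0.001]
wrist_force: [-2.1, -2.8, 4.4]
grip_width: 0.122
finger_force: 50.0
```

```bash
python3 st.py
```

```text
yaw 0.9816 q6 0.383 [ 0.569 -0.049  0.067] Tz -0.008 [-0.585  0.419 -0.008] [-2.1 -2.8  4.4] w 11.5 15.025
```

Call:
apply_moves(
  deltas=[
    [[0, 0, 0.01, 0, 0, 0.05, 255], [0, 0, 0.02, 0, 0, 0.1, 255]],
  ],
)

```text
clock: 15.28
position: [0.569, -0.049, 0.0668]
tcp_rot: [0.0, 0.904, 0.427, -0.001]
wrist_force: [-1.8, -3.4, 5.0]
grip_width: 0.122
finger_force: 50.0
```

```bash
python3 st.py
```

```text
yaw 0.8816 q6 0.483 [ 0.569  -0.049   0.0668] Tz 0.023 [-0.567  0.471  0.023] [-1.8 -3.4  5. ] w 11.4 15.275
```

Call:
apply_moves(
  deltas=[
    [[0, 0, 0.01, 0, 0, 0.05, 255], [0, 0, 0.02, 0, 0, 0.1, 255]],
  ],
)

```text
clock: 15.52
position: [0.569, -0.049, 0.0666]
tcp_rot: [0.0, 0.925, 0.381, -0.001]
wrist_force: [-2.8, -1.8, 4.3]
grip_width: 0.123
finger_force: 50.0
```

```bash
python3 st.py
```

```text
yaw 0.7816 q6 0.583 [ 0.569  -0.049   0.0666] Tz 0.092 [-0.527  0.46   0.092] [-2.8 -1.8  4.3] w 11.5 15.525
```

Call:
apply_moves(
  deltas=[
    [[0, 0, 0.01, 0, 0, 0.05, 255], [0, 0, 0.02, 0, 0, 0.1, 255]],
  ],
)

```text
clock: 15.78
position: [0.5689, -0.049, 0.0664]
tcp_rot: [0.0, 0.942, 0.334, -0.001]
wrist_force: [-1.4, -1.7, 3.7]
grip_width: 0.123
finger_force: 50.0
```

```bash
python3 st.py
```

```text
yaw 0.6816 q6 0.683 [ 0.5689 -0.049   0.0664] Tz 0.013 [-0.516  0.507  0.013] [-1.4 -1.7  3.7] w 11.6 15.775
```

Call:
apply_moves(
  deltas=[
    [[0, 0, 0.01, 0, 0, 0.05, 255], [0, 0, 0.02, 0, 0, 0.1, 255]],
  ],
)

```text
clock: 16.02
position: [0.5689, -0.049, 0.0662]
tcp_rot: [0.0, 0.958, 0.287, -0.001]
wrist_force: [-2.5, -3.2, 3.4]
grip_width: 0.126
finger_force: 50.0
```

```bash
python3 st.py
```

```text
yaw 0.5815 q6 0.783 [ 0.5689 -0.049   0.0662] Tz 0.081 [-0.548  0.536  0.081] [-2.5 -3.2  3.4] w 11.9 16.025
```

Call:
apply_moves(
  deltas=[
    [[0, 0, 0.01, 0, 0, 0.05, 255], [0, 0, 0.02, 0, 0, 0.1, 255]],
  ],
)

```text
clock: 16.27
position: [0.5689, -0.0489, 0.0661]
tcp_rot: [0.0, 0.971, 0.238, -0.001]
wrist_force: [-2.1, -2.8, 3.5]
grip_width: 0.123
finger_force: 50.0
```

```bash
python3 st.py
```

```text
yaw 0.4815 q6 0.883 [ 0.5689 -0.0489  0.0661] Tz 0.007 [-0.452  0.632  0.007] [-2.1 -2.8  3.5] w 11.5 16.275
```

Call:
apply_moves(
  deltas=[
    [[0, 0, 0.01, 0, 0, 0.05, 255], [0, 0, 0.02, 0, 0, 0.1, 255]],
  ],
)

```text
clock: 16.52
position: [0.5689, -0.0489, 0.0659]
tcp_rot: [0.0, 0.982, 0.19, -0.001]
wrist_force: [-2.2, -2.9, 4.7]
grip_width: 0.125
finger_force: 50.0
```

```bash
python3 st.py
```

```text
yaw 0.3816 q6 0.983 [ 0.5689 -0.0489  0.0659] Tz 0.032 [-0.548  0.553  0.032] [-2.2 -2.9  4.7] w 11.8 16.525
```

Call:
apply_moves(
  deltas=[
    [[0, 0, 0.01, 0, 0, 0.05, 255], [0, 0, 0.02, 0, 0, 0.1, 255]],
  ],
)

```text
clock: 16.77
position: [0.5689, -0.0488, 0.0657]
tcp_rot: [0.0, 0.99, 0.14, -0.001]
wrist_force: [-1.8, -2.4, 4.0]
grip_width: 0.12
finger_force: 50.0
```

```bash
python3 st.py
```

```text
yaw 0.2816 q6 1.083 [ 0.5689 -0.0488  0.0657] Tz 0.051 [-0.478  0.651  0.051] [-1.8 -2.4  4. ] w 11.3 16.775
```

Call:
apply_moves(
  deltas=[
    [[0, 0, 0, 0, 0, 0, 150], [0, 0, 0, 0, 0, 0, 150], [0, 0, -2, 0, 0, 0, 140], [0, 0, -4, 0, 0, -0.1, 140], [0, 0, -4, 0, 0, -0.28, 140], [0, 0, -4, 0, 0, -0.46, 140], [0, 0, -4, 0, 0, -0.64, 140], [0, 0, -4, 0, 0, -0.82, 140], [0, 0, -4, 0, 0, -1.0, 140], [0, 0, -4, 0, 0, -1.18, 140], [0, 0, -4, 0, 0, -1.36, 140], [0, 0, -4, 0, 0, -1.54, 140], [0, 0, -4, 0, 0, -1.72, 140], [0, 0, -4, 0, 0, -1.9, 140], [0, 0, -4, 0, 0, -2.08, 140], [0, 0, -4, 0, 0, -2.26, 140], [0, 0, -4, 0, 0, -2.44, 140], [0, 0, -4, 0, 0, -2.62, 140], [0, 0, -4, 0, 0, -2.8, 140], [0, 0, -4, 0, 0, -2.94, 140]],
  ],
)

```text
clock: 19.27
position: [0.5696, -0.048, 0.105]
tcp_rot: [0.0, -0.043, 0.999, 0.0]
wrist_force: [0.4, 0.5, -0.4]
grip_width: 0.452
finger_force: 0.0
```

Call:
apply_moves(
  deltas=[
    [[0, 0, 0, 0, 0, -0.1, 140], [0, 0, 0, 0, 0, -0.2, 140], [0, 0, 0, 0, 0, -0.2, 140], [0, 0, 0, 0, 0, -0.2, 140]],
  ],
)

```text
clock: 19.77
position: [0.5695, -0.0482, 0.1051]
tcp_rot: [0.0, -0.139, 0.99, 0.0]
wrist_force: [-0.5, -0.2, -0.6]
grip_width: 0.451
finger_force: 0.0
```

```bash
python3 - <<'E'
from h import *
from cell import camera
c=camera("wrist");im=c["pixels"];hsv=cv2.cvtColor(im,cv2.COLOR_RGB2HSV)
b=(hsv[...,2]<75).astype(np.uint8);m=np.zeros_like(b);m[170:245,222:278]=b[170:245,222:278]
m=cv2.morphologyEx(m,cv2.MORPH_CLOSE,np.ones((7,7)))
n,l,st,ce=cv2.connectedComponentsWithStats(m);i=1+st[1:,4].argmax();pts=np.argwhere(l==i)[:,::-1]
P=plane(c,pts,.078)[:,:2];w,v=np.linalg.eigh(np.cov(P.T));a=v[:,1];print(st[i],P.mean(0),"wing dir",np.arctan(a[1]/a[0]))
E
python3 st.py
```

```text
[237 190  25  48 729] [ 0.5655267  -0.04934842] wing dir 0.310144796121159
yaw 3.4200 q6 -2.056 [ 0.5695 -0.0483  0.1052] Tz 0.024 [ 0.109 -0.069  0.024] [ 0.6  0.9 -0.4] w 42.6 19.825
```

Call:
apply_moves(
  deltas=[
    [[0, 0, 2, 0, 0, 0, 140], [0, 0, 3.5, 0, 0, 0, 140], [0, 0, 3.95, 0, 0, 0, 140], [0, 0, 3.95, 0, 0, 0, 140], [0, 0, 3.95, 0, 0, 0, 255], [0, 0, 3.95, 0, 0, 0, 255], [0, 0, 3.95, 0, 0, 0, 255], [0, 0, 3.95, 0, 0, 0, 255]],
  ],
)

```text
clock: 20.82
position: [0.5697, -0.0486, 0.0661]
tcp_rot: [0.0, -0.139, 0.99, -0.0]
wrist_force: [-0.5, -1.2, 0.1]
grip_width: 0.123
finger_force: 50.0
```

```bash
python3 st.py
```

```text
yaw 3.4210 q6 -2.057 [ 0.5697 -0.0486  0.0661] Tz 0.035 [ 0.052 -0.039  0.035] [-0.5 -1.2  0.1] w 11.5 20.825
```

Call:
apply_moves(
  deltas=[
    [[0, 0, 0.01, 0, 0, 0.05, 255], [0, 0, 0.02, 0, 0, 0.1, 255]],
  ],
)

```text
clock: 21.08
position: [0.5697, -0.0487, 0.0659]
tcp_rot: [0.0, -0.089, 0.996, -0.0]
wrist_force: [-0.0, -0.3, 1.1]
grip_width: 0.123
finger_force: 50.0
```

```bash
python3 st.py
```

```text
yaw 3.3194 q6 -1.955 [ 0.5697 -0.0487  0.0659] Tz 0.095 [-0.012 -0.009  0.095] [-0.  -0.3  1.1] w 11.5 21.075
```

Call:
apply_moves(
  deltas=[
    [[0, 0, 0.01, 0, 0, 0.05, 255], [0, 0, 0.02, 0, 0, 0.1, 255]],
  ],
)

```text
clock: 21.32
position: [0.5697, -0.0487, 0.0657]
tcp_rot: [0.0, -0.039, 0.999, -0.0]
wrist_force: [-0.1, -1.4, 0.8]
grip_width: 0.123
finger_force: 50.0
```

```bash
python3 st.py
```

```text
yaw 3.2196 q6 -1.855 [ 0.5697 -0.0487  0.0657] Tz 0.095 [-0.095 -0.032  0.095] [-0.1 -1.4  0.8] w 11.6 21.325
```

Call:
apply_moves(
  deltas=[
    [[0, 0, 0.01, 0, 0, 0.05, 255], [0, 0, 0.02, 0, 0, 0.1, 255]],
  ],
)

```text
clock: 21.58
position: [0.5697, -0.0488, 0.0656]
tcp_rot: [0.0, 0.011, 1.0, -0.0]
wrist_force: [-0.5, -1.1, 2.3]
grip_width: 0.121
finger_force: 50.0
```

```bash
python3 st.py
```

```text
yaw 3.1196 q6 -1.755 [ 0.5697 -0.0488  0.0656] Tz 0.067 [-0.01  -0.026  0.067] [-0.5 -1.1  2.3] w 11.4 21.575
```

Call:
apply_moves(
  deltas=[
    [[0, 0, 0.01, 0, 0, 0.05, 255], [0, 0, 0.02, 0, 0, 0.1, 255]],
  ],
)

```text
clock: 21.82
position: [0.5697, -0.0488, 0.0654]
tcp_rot: [0.0, 0.061, 0.998, -0.0]
wrist_force: [-0.5, -0.8, 1.1]
grip_width: 0.12
finger_force: 50.0
```

```bash
python3 st.py
```

```text
yaw 3.0197 q6 -1.655 [ 0.5697 -0.0488  0.0654] Tz 0.134 [-0.059  0.038  0.134] [-0.5 -0.8  1.1] w 11.3 21.825
```

Call:
apply_moves(
  deltas=[
    [[0, 0, 0.01, 0, 0, 0.05, 255], [0, 0, 0.02, 0, 0, 0.1, 255]],
  ],
)

```text
clock: 22.08
position: [0.5697, -0.0489, 0.0652]
tcp_rot: [0.0, 0.111, 0.994, -0.0]
wrist_force: [0.1, -1.4, 1.9]
grip_width: 0.123
finger_force: 50.0
```

```bash
python3 st.py
```

```text
yaw 2.9198 q6 -1.555 [ 0.5697 -0.0489  0.0652] Tz 0.146 [-0.139  0.009  0.146] [ 0.1 -1.4  1.9] w 11.5 22.075
```

Call:
apply_moves(
  deltas=[
    [[0, 0, 0.01, 0, 0, 0.05, 255], [0, 0, 0.02, 0, 0, 0.1, 255]],
  ],
)

```text
clock: 22.32
position: [0.5697, -0.0489, 0.0651]
tcp_rot: [0.0, 0.16, 0.987, -0.0]
wrist_force: [-1.1, -2.0, 1.5]
grip_width: 0.123
finger_force: 50.0
```

```bash
python3 st.py
```

```text
yaw 2.8200 q6 -1.455 [ 0.5697 -0.0489  0.0651] Tz 0.165 [-0.108 -0.017  0.165] [-1.1 -2.   1.5] w 11.6 22.325
```

Call:
apply_moves(
  deltas=[
    [[0, 0, 0.01, 0, 0, 0.05, 255], [0, 0, 0.02, 0, 0, 0.1, 255]],
  ],
)

```text
clock: 22.58
position: [0.5697, -0.049, 0.0649]
tcp_rot: [0.001, 0.209, 0.978, -0.001]
wrist_force: [-0.0, -2.0, 1.5]
grip_width: 0.124
finger_force: 50.0
```

```bash
python3 st.py
```

```text
yaw 2.7200 q6 -1.355 [ 0.5697 -0.049   0.0649] Tz 0.165 [-0.169  0.019  0.165] [-0.  -2.   1.5] w 11.7 22.575
```

Call:
apply_moves(
  deltas=[
    [[0, 0, 0.01, 0, 0, 0.05, 255], [0, 0, 0.02, 0, 0, 0.1, 255]],
  ],
)

```text
clock: 22.82
position: [0.5697, -0.0491, 0.0648]
tcp_rot: [0.001, 0.258, 0.966, -0.001]
wrist_force: [0.0, -1.1, 2.2]
grip_width: 0.119
finger_force: 50.0
```

```bash
python3 st.py
```

```text
yaw 2.6201 q6 -1.255 [ 0.5697 -0.0491  0.0648] Tz 0.221 [-0.18   0.011  0.221] [ 0.  -1.1  2.2] w 11.2 22.825
```

Call:
apply_moves(
  deltas=[
    [[0, 0, 0.01, 0, 0, 0.05, 255], [0, 0, 0.02, 0, 0, 0.1, 255]],
  ],
)

```text
clock: 23.08
position: [0.5696, -0.0491, 0.0646]
tcp_rot: [0.001, 0.306, 0.952, -0.001]
wrist_force: [-1.0, -2.1, 2.0]
grip_width: 0.121
finger_force: 50.0
```

```bash
python3 st.py
```

```text
yaw 2.5202 q6 -1.155 [ 0.5696 -0.0491  0.0646] Tz 0.205 [-0.177  0.153  0.205] [-1.  -2.1  2. ] w 11.4 23.075
```

Call:
apply_moves(
  deltas=[
    [[0, 0, 0.01, 0, 0, 0.05, 255], [0, 0, 0.02, 0, 0, 0.1, 255]],
  ],
)

```text
clock: 23.32
position: [0.5696, -0.0492, 0.0644]
tcp_rot: [0.001, 0.353, 0.936, -0.001]
wrist_force: [-0.9, -0.9, 2.7]
grip_width: 0.124
finger_force: 50.0
```

```bash
python3 st.py
```

```text
yaw 2.4203 q6 -1.056 [ 0.5696 -0.0492  0.0644] Tz 0.193 [-0.21   0.148  0.193] [-0.9 -0.9  2.7] w 11.7 23.325
```

Call:
apply_moves(
  deltas=[
    [[0, 0, 0.01, 0, 0, 0.05, 255], [0, 0, 0.02, 0, 0, 0.1, 255]],
  ],
)

```text
clock: 23.58
position: [0.5696, -0.0492, 0.0643]
tcp_rot: [0.001, 0.399, 0.917, -0.001]
wrist_force: [-1.0, -1.9, 3.6]
grip_width: 0.124
finger_force: 50.1
```

```bash
python3 st.py
```

```text
yaw 2.3204 q6 -0.956 [ 0.5696 -0.0492  0.0643] Tz 0.265 [-0.241  0.127  0.265] [-1.  -1.9  3.6] w 11.6 23.575
```

Call:
apply_moves(
  deltas=[
    [[0, 0, 0.01, 0, 0, 0.05, 255], [0, 0, 0.02, 0, 0, 0.1, 255]],
  ],
)

```text
clock: 23.82
position: [0.5696, -0.0493, 0.0641]
tcp_rot: [0.001, 0.444, 0.896, -0.001]
wrist_force: [-1.7, -1.2, 4.1]
grip_width: 0.126
finger_force: 50.1
```

```bash
python3 st.py
```

```text
yaw 2.2204 q6 -0.856 [ 0.5696 -0.0493  0.0641] Tz 0.264 [-0.308  0.171  0.264] [-1.7 -1.2  4.1] w 11.9 23.825
```

Call:
apply_moves(
  deltas=[
    [[0, 0, 0.01, 0, 0, 0.05, 255], [0, 0, 0.02, 0, 0, 0.1, 255]],
  ],
)

```text
clock: 24.08
position: [0.5695, -0.0493, 0.0639]
tcp_rot: [0.001, 0.489, 0.872, -0.001]
wrist_force: [-1.5, -2.0, 3.5]
grip_width: 0.124
finger_force: 50.1
```

```bash
python3 st.py
```

```text
yaw 2.1206 q6 -0.756 [ 0.5695 -0.0493  0.0639] Tz 0.301 [-0.336  0.189  0.301] [-1.5 -2.   3.5] w 11.7 24.075
```

Call:
apply_moves(
  deltas=[
    [[0, 0, 0.02, 0, 0, 0.1, 255], [0, 0, 0.04, 0, 0, 0.2, 255], [0, 0, 0.06, 0, 0, 0.32, 255], [0, 0, 0.06, 0, 0, 0.32, 255]],
  ],
)

```text
clock: 24.58
position: [0.5693, -0.0494, 0.0634]
tcp_rot: [0.001, 0.62, 0.784, -0.001]
wrist_force: [-1.9, -3.1, 6.1]
grip_width: 0.121
finger_force: 50.0
```

```bash
python3 st.py
```

```text
yaw 1.8032 q6 -0.438 [ 0.5693 -0.0494  0.0634] Tz 0.138 [-0.507  0.387  0.138] [-1.9 -3.1  6.1] w 11.4 24.575
```

Call:
apply_moves(
  deltas=[
    [[0, 0, 0, 0, 0, 0, 200], [0, 0, 0, 0, 0, 0, 150], [0, 0, 0, 0, 0, 0, 140], [0, 0, -3, 0, 0, 0, 140], [0, 0, -8, 0, 0, 0, 140], [0, 0, -12, 0, 0, 0, 140], [0, 0, -12, 0, 0, 0, 140], [0, 0, -12, 0, 0, 0, 140]],
  ],
)

```text
clock: 25.58
position: [0.5687, -0.0482, 0.1816]
tcp_rot: [-0.001, 0.621, 0.784, -0.0]
wrist_force: [-0.2, 0.2, -0.2]
grip_width: 0.452
finger_force: 0.0
```

```bash
python3 st.py
python3 - <<'E'
from h import *
from cell import camera
c=camera("wrist");np.savez("wrist6.npz",**c)
cv2.imwrite("pics/w6.png",cv2.resize(c["pixels"][:,:,::-1],None,fx=1.5,fy=1.5,interpolation=cv2.INTER_CUBIC))
E
```

```text
yaw 1.8010 q6 -0.437 [ 0.5687 -0.0482  0.1816] Tz 0.006 [-0.003  0.037  0.006] [-0.2  0.2 -0.2] w 42.5 25.575
```

View pics/w6.png

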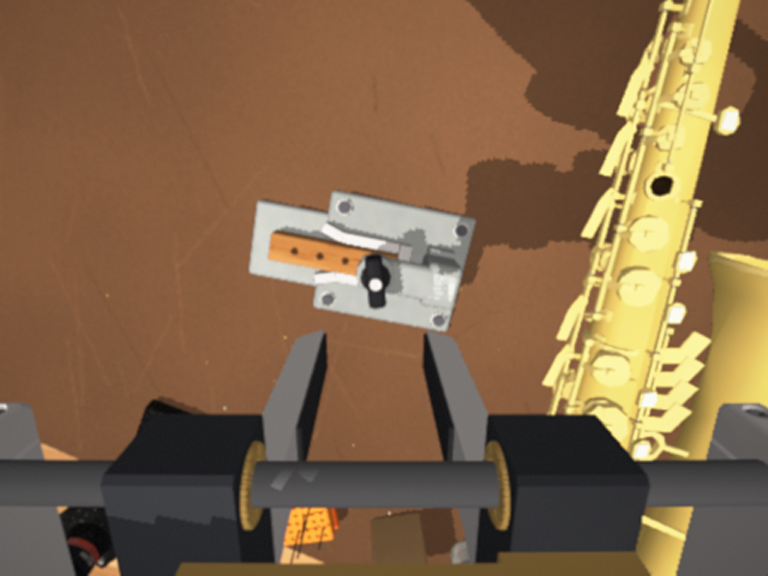

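Wrist view: the block lies in the channel with its rear end near (271,247). The wing (375,257)–(377,305) is still within a few degrees of the released gripper angle, so springback was small. The gripper is clear of everything, so I'm handing in.

```bash
python3 -c "
from cell import arm
print(arm.finish_job())"
```

```text
the job is handed in; nothing more can be done
None
```

I handed the job in at about 26 s: the block is home against the stop, and the knob is a quarter turn past touch. I judged touch from the climbing torque, to within about 0.1 rad (6°), and nothing else was disturbed as far as I could see.

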